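Seat the grinding cup on the press-to-run tea grinder and hold it running

TASK

Put the grinding cup (the one standing blade-collar down, with three lugs on its collar) onto the tea grinder: turn it so that its lugs line up with the three slots of the socket, let it slide down into them, then press it down against the springs so that the run switch is held in. Do not force it, and leave the storage cup, the canisters and the scoop where they are. Keep pressing: your job finishes while you still hold the cup down with the switch in.

Things in the scene. Friction and masses are not known exactly. Their poses are not given: they have to be found in the camera images.
- grinding_cup: The cup to use, filled and closed, 0.24 to 0.48 kg, 110 mm tall, standing on its collar. Origin: centre of its underside, z up. Black blade collar from 0 to 32 mm height, 74 mm diameter, lower edge chamfered 2 mm; above it a round steel body, 62 mm diameter, straight from 32 to 100 mm height, domed to 110 mm: grip it there. Three lugs stand out of the collar, 120 deg apart, one along its +x.
- cup_lug (a point): Lower end of the grinding cup's lug on its own +x axis: 38 mm from the axis, 8 mm above the cup's underside; axes as the cup's. All three lugs are alike: 10 mm wide, half-round at the lower end, from 8 to 24 mm height, reaching out to 43 mm from the axis. Any lug fits any slot.
- grinder: The grinder's motor base, a round steel housing with a black top ring, 124 mm across at the foot, 116 mm at the top, 140 mm tall, fixed to the counter. Origin: centre of its underside, z up; the pilot lamp is on its front (-x) side. It may stand turned.
- grinder_mouth (a point): Centre of the socket's mouth, level with the aluminium rim on top of the grinder, 140 mm above the counter, z up, axes as the grinder's. The socket is a round well, 78 mm diameter, 28 mm deep, with three vertical slots in its wall, 120 deg apart, one along this frame's +x. Slots: 14 mm wide, reaching out to 45.5 mm from the axis, open at the top.
- run_switch (a joint): Travel (m) of the three spring pins in the slots, moving as one: 0 up, 0.008 fully down; switch in from 0.004. Springs push up about 6 N at 0, 9 N at 0.004, 12 N at 0.008; the cup's weight alone does not press them. Cup underside below the rim: 8 mm if wrongly turned (lugs on the rim), 20 mm when the lugs, in the slots, meet the pins, 28 mm fully down on the socket floor.
- storage_cup: Bystander: a steel storage cup of the same 62 mm diameter, 100 mm tall, standing the other way up with a plain round black lid (74 mm diameter, no lugs) on top. Origin: centre of its underside.
- canister_a: Bystander: white ceramic tea canister with a black knob, 92 mm diameter, 168 mm tall. Origin: centre of its underside.
- canister_b: Bystander: a second canister just like the first. Origin: centre of its underside.
- scoop: Bystander: small steel tea scoop, bowl 44 mm across and 22 mm tall, handle along its +x out to 120 mm. Origin: centre of the bowl's underside.

How it is judged:
On the way, in this order (a step that is already met when the one before it is completed fails the run):
1. the grinding cup is lifted off the counter in the fingers (height (world z) of grinding_cup above 0.04 m and contact force between the fingers and grinding_cup above 2 N), for 0.2 s.
2. the cup is down in the socket with its lugs in the slots (z of grinding_cup in the frame of grinder_mouth below -0.014 m and horizontal distance between grinding_cup and grinder_mouth below 0.004 m), for 0.1 s.
At the end, for the whole second after the job is handed in: The cup sits upright (within 0.1 rad) and central (within 4 mm) in the socket with its lugs in the slots and its underside more than 22 mm below the rim, still, the run switch held in by more than 4 mm, and the fingers still pressing on or holding the cup (value of joint run_switch above 0.004 m and z of grinding_cup in the frame of grinder_mouth below -0.022 m and horizontal distance between grinding_cup and grinder_mouth below 0.004 m and angle between grinding_cup's own z axis and vertical below 0.1 rad and contact force between the fingers and grinding_cup above 2 N and linear speed of grinding_cup below 0.02 m/s); the arm keeps its last pose, push and grip.
It fails at once if the cup is forced against the grinder (over 60 N) (contact force between grinding_cup and grinder above 60 N).
It fails at once if a bystander is pushed more than 30 mm or knocked over (distance of any of storage_cup, canister_a, canister_b, scoop from where it was at the start of the episode above 0.03 m or angle between any of storage_cup, canister_a, canister_b's own z axis and vertical above 0.5 rad).
It also fails if it takes over 45 s, if anything falls off the work surface, if the arm or the gripper's body presses on something with over 40 N, if the wrist force passes 120 N, or if a joint passes its speed limit or range.

ROBOT

A 6-joint arm with a two-finger parallel gripper is mounted at the origin on the work surface. World frame = base frame: x ahead of the robot, y to its left, z up, the work surface at z = 0. Lengths are in m, angles in rad, forces in N, time in s.
With the tool pointing down it reaches from about 0.35 to 0.975 m from the base axis. Payload 4.9 kg.
Tool frame: the origin (TCP) lies at the very end of the fingers, on their centre line; the grasp point (between the pads) lies 19 mm behind it (ctrl.grasp_offset is the distance from the TCP to the grasp point, in m); z points along the fingers, y is the line along which they close (so a half turn about z gives the same grasp; the last joint's range is limited). The gripper opens to 85 mm and grips with 20 to 120 N. Pads are 22 mm wide; open, the fingers measure 114 mm over their backs; the gripper's body (76 mm by 85 mm) begins 54 mm behind the grasp point. The pads swing forward as they close: fully open they stand 13 mm farther back than shut.
Start: joints at [1.092, 0.053, 1.613, -0, 1.476, -0.119], TCP at [0.22, 0.585, 0.231] pointing down, gripper open.
Joint ranges: [-3.01, 3.01], [-1.01, 2.22], [0.06, 2.58], [-1.02, 4.17], [0.09, 2.62], [-3.14, 3.14]. Speed limits (rad/s): [2.57, 2.57, 3.14, 3.14, 3.14, 3.14].

INTERFACE

Orientations are given as a rotation vector (axis times angle).
In Python, from station import ctrl, optics gives the robot as it stands.
- The arm moves only by the shell command python3 -m handwheel 'ROWS' [OPENING] [FORCE]. ROWS is JSON, a list of rows, each an object of numbers: "tx", "ty", "tz": the shift along the tool's x, y, z in mm; "roll": the turn about the tool's z in rad. A call has 1 to 12 rows; each row shifts and turns the commanded pose from where the row before left it, along the tool's axes as they then stand; what a row does not reach is not made up. A row lasts 1/12 s, in which the tool goes at most 41.7 mm and 7.16 degrees, less where a joint would pass 70% of its speed; a pose out of reach is approached as far as the arm can. A call with a gripper value outside its range is refused whole. OPENING is the finger opening in mm, from 0 to 85.4, set as the call begins (- or left out, the last holds). The fingers move at their own pace and stop on an object; FORCE is the grip in N (left out, the last holds). Time passes only in rows, so rows that do not move let the fingers close. It gives the time, the measured TCP pose, the force, the opening and the grip force at its end, in the units of the state.
- ctrl.get_obs(): the state, without advancing time (a new reading comes with each control period).
- optics.get_image(name): name is "scene" or "top"; returns (picture, depth): 384x512x3 uint8, red, green, blue; 384x512 float32, m along the optical axis (not along the pixel's ray), 0 where there is no reading.
- optics.camera_params(name): a dict with "mtx" (3x3 intrinsics, pixels), "extrinsics" (4x4, takes a point from camera to world coordinates). Camera axes: x right, y down, z forward; pixel columns grow to the right and rows downward; lengths in m; the calibration is good to about 2 mm. A picture is of the moment at which its call begins. camera_params takes no time and is no camera call.
- ctrl.finish_job(): hands the job in; it is judged then, once.
The state is a dict: "t": time; "q": joint angles; "dq": joint speeds; "effort": joint torques, N m; "tool_pos": TCP position; "tool_rot": TCP orientation; "contact_force": force on the tool from outside, world axes, zero at the start; "wrist_torque": the same for the moment, N m; "opening": finger opening in m; "grip_force": force on a finger pad.
Only numpy, scipy, OpenCV 4.12 (cv2) and the standard library are available. Lean on these libraries where they do the work, as an engineer would, in place of code of your own. Each camera call takes 0.05 s, during which the arm holds its last target. There are 200 camera calls.

## Working session

There is one attempt and no reset: what is moved stays moved. The work goes in short steps, Python scripts to look and compute and a shell command to move; the robot and the scene stay as the last step left them, time stands still between calls to the robot, and variables do not carry over. Pictures are saved under pics/ and viewed, at most 10 in all, crops included, and the job is handed in when it is done.

```bash
mkdir -p pics; python3 - <<'E'
from station import ctrl, optics
import cv2,numpy as np
for n in("scene","top"):
    p,d=optics.get_image(n); cv2.imwrite(f"pics/{n}0.png",p[:,:,::-1]); np.save(f"{n}0.npy",d)
    c=optics.camera_params(n); print(n,c)
o=ctrl.get_obs(); print(o)
E
```

```text
scene {'mtx': array([[382.71115091,   0.        , 250.74167152],
       [  0.        , 382.71115091, 191.20451696],
       [  0.        ,   0.        ,   1.        ]]), 'extrinsics': array([[ 0.18683869,  0.61510987, -0.76598378,  1.41350488],
       [ 0.98236383, -0.11122686,  0.15029931, -0.12827459],
       [ 0.00725262, -0.78055649, -0.62504317,  0.74861731],
       [ 0.        ,  0.        ,  0.        ,  1.        ]])}
top {'mtx': array([[382.26532873,   0.        , 253.81649766],
       [  0.        , 382.26532873, 185.88000067],
       [  0.        ,   0.        ,   1.        ]]), 'extrinsics': array([[ 0.00968355, -0.99927727,  0.03675827,  0.56221533],
       [-0.99994706, -0.00980481, -0.00312015,  0.03368831],
       [ 0.0034783 , -0.03672611, -0.99931932,  1.2121497 ],
       [ 0.        ,  0.        ,  0.        ,  1.        ]])}
{'t': 0.1, 'q': array([ 1.09202075e+00,  5.32704791e-02,  1.61417549e+00,  1.44043770e-06,
        1.47600423e+00, -1.19010904e-01]), 'dq': array([ 9.27471526e-05, -1.81287886e-03, -1.93763531e-03, -1.01733414e-03,
        1.72340268e-03,  1.10792760e-04]), 'effort': array([-4.18558138e-04, -3.94906926e+01, -3.71360064e+01, -2.01089538e-04,
        3.96533564e-03,  3.55862060e-07]), 'tool_pos': array([0.21977374, 0.58447348, 0.23018736]), 'tool_rot': array([-5.61976188e-01, -3.09036152e+00,  2.78730609e-03]), 'contact_force': array([-0.47684754, -0.20679101, -1.6065737 ]), 'wrist_torque': array([-0.02734668, -0.00413319, -0.04792608]), 'grip_force': 0.0, 'opening': 0.08532517160357077}
```

View pics/scene0.png

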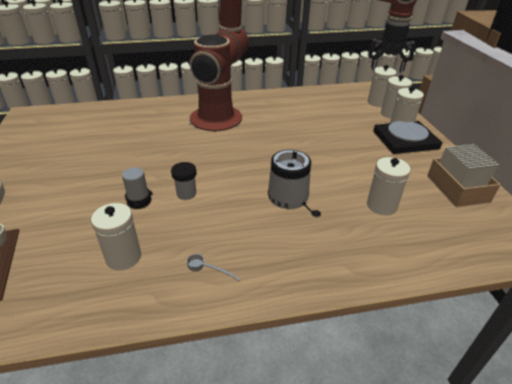

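View pics/top0.png

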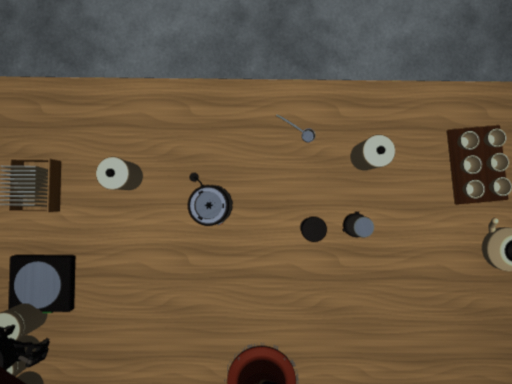

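The scene view shows the grinding cup at about (136,188), the storage cup at (184,180) and the grinder at (290,180). In the top view they are at (362,227), (314,229) and (209,205). Next I'll enlarge the cup and the grinder.

```bash
cat > h.py <<'E'
import numpy as np,cv2
from station import ctrl, optics
def w(n,u,v,z=None,d=None):
    c=optics.camera_params(n);K=c["mtx"];T=c["extrinsics"]
    r=T[:3,:3]@np.linalg.inv(K)@[u,v,1.]
    s=d if z is None else (z-T[2,3])/r[2]
    return T[:3,3]+s*r
def px(n,p):
    c=optics.camera_params(n);T=np.linalg.inv(c["extrinsics"]);q=c["mtx"]@(T[:3,:3]@p+T[:3,3]);return q[:2]/q[2]
def cloud(n,d):
    c=optics.camera_params(n);v,u=np.mgrid[:384,:512];K=c["mtx"]
    r=np.stack([(u-K[0,2])/K[0,0],(v-K[1,2])/K[1,1],np.ones(u.shape)],-1)*d[...,None]
    return r@c["extrinsics"][:3,:3].T+c["extrinsics"][:3,3]
E
python3 - <<'E'
import cv2,numpy as np
from h import *
a=cv2.imread("pics/top0.png");b=cv2.imread("pics/scene0.png")
f=lambda i,u,v,s,k:cv2.resize(i[v-s//2:v+s//2,u-s//2:u+s//2],(k,k),interpolation=cv2.INTER_CUBIC)
m=np.hstack([f(a,209,205,56,392),f(a,362,227,56,392)])
m=cv2.convertScaleAbs(m,alpha=1.6,beta=10)
cv2.imwrite("pics/crop.png",m)
m=np.hstack([f(b,290,172,56,392),f(b,138,188,56,392)])
cv2.imwrite("pics/crop2.png",cv2.convertScaleAbs(m,alpha=1.6,beta=10))
P=cloud("top",np.load("top0.npy"))
for nm,(u,v) in dict(grinder=(209,205),cup=(362,227),stor=(314,229),ca=(379,151),cb=(112,173)).items():
    q=P[v-28:v+28,u-28:u+28].reshape(-1,3);zs=q[:,2]
    lo,hi={"grinder":(.13,.15),"cup":(.09,.12),"stor":(.09,.11),"ca":(.1,.18),"cb":(.1,.18)}[nm]
    s=q[(zs>lo)&(zs<hi)]; 
    (c,r)=cv2.minEnclosingCircle((s[:,:2]*1000).astype(np.float32))
    print(nm,len(s),s.mean(0).round(4),(s.max(0)+s.min(0))/2,np.ptp(s,0),c,r,np.percentile(s[:,2],[5,50,95]))
E
```

```text
grinder 714 [0.5476 0.1597 0.1392] [0.54692773 0.16013537 0.13764307] [0.11242888 0.11593533 0.01494848] (548.1098022460938, 160.3716583251953) 58.230045318603516 [0.13495489 0.13946231 0.14271794]
cup 373 [ 0.4902 -0.2832  0.1077] [ 0.48983032 -0.28523409  0.10267278] [0.05817981 0.06004001 0.02453066] (489.62664794921875, -285.34552001953125) 30.523361206054688 [0.09807523 0.10853888 0.11277019]
stor 519 [ 0.4809 -0.1439  0.0995] [ 0.48096695 -0.14453019  0.0983019 ] [0.07255751 0.07365836 0.0142653 ] (480.59063720703125, -144.6836700439453) 37.29310607910156 [0.09546452 0.09959283 0.10341769]
ca 938 [ 0.7033 -0.3129  0.1432] [ 0.70623913 -0.31802234  0.13639009] [0.09145844 0.09258067 0.07260074] (705.6632690429688, -318.5974426269531) 46.99103546142578 [0.11598058 0.14465013 0.16409166]
cb 966 [0.6342 0.4218 0.1436] [0.6353226  0.42714068 0.13606159] [0.0875487  0.09173179 0.07194104] (635.7488403320312, 427.45953369140625) 46.393798828125 [0.11411423 0.14519196 0.16394706]
```

View pics/crop.png

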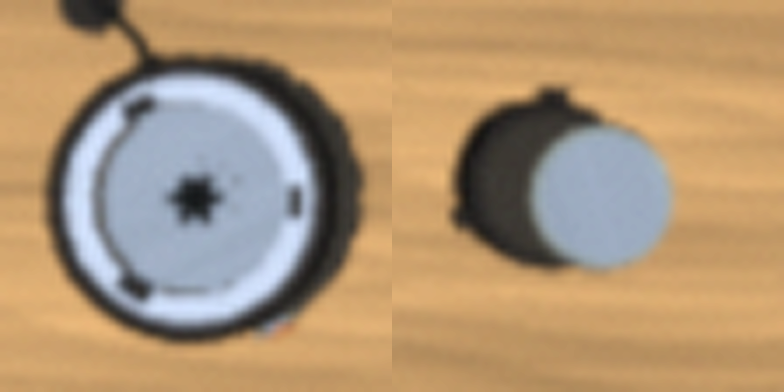

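View pics/crop2.png

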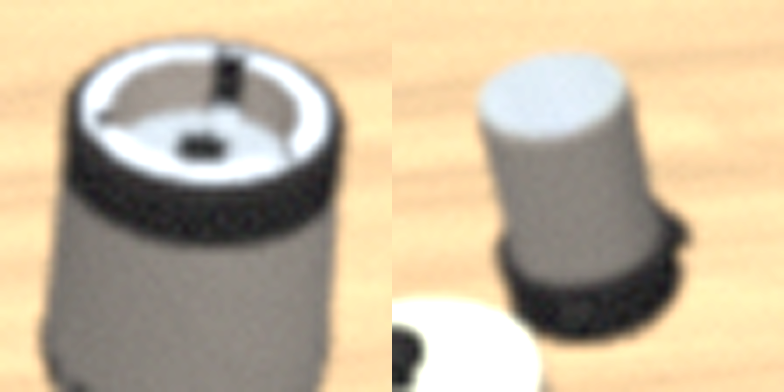

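```bash
python3 - <<'E'
from h import *
from scipy.optimize import least_squares
g=lambda x,y,u,v,z:w("top",(x+.5)/7-.5+u-28,(y+.5)/7-.5+v-28,z)
S=np.array([g(x,y,209,205,.138)[:2] for x,y in[(138,110),(293,203),(137,288)]])
def fit(S,k,p0):
    f=lambda p:np.concatenate([[p[0]+p[3]*np.cos(p[2]+i*2*np.pi/3)-s[0],p[1]+p[3]*np.sin(p[2]+i*2*np.pi/3)-s[1]] for i,s in zip(k,S)])
    r=least_squares(f,p0);return r.x,r.fun
print("slots",S); 
for c in [S.mean(0),np.array([.548,.1603])]: print(c,[np.degrees(np.arctan2(*(s-c)[::-1])) for s in S],np.linalg.norm(S-c,axis=1))
print("rim centre",g(192,198,209,205,.14), "hole", g(192,199,209,205,.112))
L=np.array([g(x,y,362,227,.020)[:2] for x,y in[(160,93),(68,216)]])
for c in (np.array([.4896,-.2853]),g(210,197,362,227,.1)[:2]): print(c,L,[np.degrees(np.arctan2(*(s-c)[::-1])) for s in L],np.linalg.norm(L-c,axis=1))
# scene check cup: axis, lug at crop2 (680-392,228)
h=lambda x,y,u,v,z:w("scene",(x+.5)/7-.5+u-28,(y+.5)/7-.5+v-28,z)
l=h(283,232,138,188,.018);print("scene lug",l,"cup top centre",h(166,96,138,188,.103),"grinder slot",h(230,60,290,172,.14),"rim c",h(208,113,290,172,.14))
o=ctrl.get_obs();print(o["tool_pos"])
from scipy.spatial.transform import Rotation as R
print(R.from_rotvec(o["tool_rot"]).as_matrix().round(3))
E
```

```text
slots [[0.5822474  0.1805097 ]
 [0.54557794 0.11786239]
 [0.51099717 0.17985352]]
[0.54627417 0.15940854] [np.float64(30.395020088130703), np.float64(-90.96007158923697), np.float64(149.90532709861915)] [0.0417053  0.04155198 0.04077332]
[0.548  0.1603] [np.float64(30.545241970984193), np.float64(-93.26652189099212), np.float64(152.14654839344564)] [0.03976577 0.04250667 0.04185151]
rim centre [0.5472175  0.15812307 0.14      ] hole [0.54641584 0.161367   0.112     ]
[ 0.4896 -0.2853] [[ 0.52821058 -0.29053358]
 [ 0.47326347 -0.24960908]] [np.float64(-7.719271988552509), np.float64(114.59462507626345)] [0.03896367 0.03925206]
[ 0.48763948 -0.28952172] [[ 0.52821058 -0.29053358]
 [ 0.47326347 -0.24960908]] [np.float64(-1.4286800546906695), np.float64(109.80834867740387)] [0.04058372 0.04242274]
scene lug [ 0.47101043 -0.25436202  0.018     ] cup top centre [ 0.48219352 -0.28782598  0.103     ] grinder slot [0.51106634 0.17772847 0.14      ] rim c [0.54760236 0.15810032 0.14      ]
[0.21977374 0.58447348 0.23018736]
[[-0.936  0.352 -0.001]
 [ 0.352  0.936 -0.002]
 [ 0.    -0.002 -1.   ]]
```

The slots lie at about 30° (mod 120) and the lugs at about -6.5°, so the cup must turn roughly +36°. I'll squeeze the cup at two yaws 90° apart to centre it. First I move above it.

```bash
python3 -m handwheel '[{"tx":-23.3,"ty":-29.9},{"tx":-23.3,"ty":-29.9},{"tx":-23.3,"ty":-29.9},{"tx":-23.3,"ty":-29.9},{"tx":-23.3,"ty":-29.9},{"tx":-23.3,"ty":-29.9},{"tx":-23.3,"ty":-29.9},{"tx":-23.3,"ty":-29.9},{"tx":-23.3,"ty":-29.9},{"tx":-23.3,"ty":-29.9},{"tx":-23.3,"ty":-29.9},{"tx":-23.3,"ty":-29.9}]' 85
python3 -m handwheel '[{"tx":-23.3,"ty":-29.9},{"tx":-23.3,"ty":-29.9},{"tx":-23.3,"ty":-29.9},{"tx":-23.3,"ty":-29.9},{"tx":-23.3,"ty":-29.9},{"tx":-23.3,"ty":-29.9},{"tx":-23.3,"ty":-29.9},{"tx":-23.3,"ty":-29.9},{"tx":-23.3,"ty":-29.9},{"tx":-23.3,"ty":-29.9},{"tx":-23.3,"ty":-29.9},{"tx":-23.3,"ty":-29.9}]'
python3 - <<'E'
from h import *
from scipy.spatial.transform import Rotation as R
o=ctrl.get_obs();M=R.from_rotvec(o["tool_rot"]).as_matrix()
print(o["t"],o["tool_pos"],M.round(3).tolist(),"to cup mm",M.T@(np.array([.4896,-.2853,.048])-o["tool_pos"])*1000)
E
```

```text
0.1 [0.21977374 0.58447348 0.23018736] [[-0.936, 0.352, -0.001], [0.352, 0.936, -0.002], [0.0, -0.002, -1.0]] to cup mm [-558.79979144 -718.75972982  183.38919958]$[0]: bad value
$[0]: bad value
```

```bash
python3 -m handwheel '[{"tx":-23.3,"ty":-29.9,"tz":0,"roll":0},{"tx":-23.3,"ty":-29.9,"tz":0,"roll":0},{"tx":-23.3,"ty":-29.9,"tz":0,"roll":0},{"tx":-23.3,"ty":-29.9,"tz":0,"roll":0},{"tx":-23.3,"ty":-29.9,"tz":0,"roll":0},{"tx":-23.3,"ty":-29.9,"tz":0,"roll":0},{"tx":-23.3,"ty":-29.9,"tz":0,"roll":0},{"tx":-23.3,"ty":-29.9,"tz":0,"roll":0},{"tx":-23.3,"ty":-29.9,"tz":0,"roll":0},{"tx":-23.3,"ty":-29.9,"tz":0,"roll":0},{"tx":-23.3,"ty":-29.9,"tz":0,"roll":0},{"tx":-23.3,"ty":-29.9,"tz":0,"roll":0}]' 85
```

```text
t: 1.1
tool_pos: [0.3552, 0.149, 0.2309]
tool_rot: [0.561, 3.091, 0.0]
contact_force: [0.9, -0.8, -0.9]
opening: 0.0849
grip_force: 0.0
```

```bash
python3 -m handwheel '[{"tx":-23.3,"ty":-29.9,"tz":0,"roll":0},{"tx":-23.3,"ty":-29.9,"tz":0,"roll":0},{"tx":-23.3,"ty":-29.9,"tz":0,"roll":0},{"tx":-23.3,"ty":-29.9,"tz":0,"roll":0},{"tx":-23.3,"ty":-29.9,"tz":0,"roll":0},{"tx":-23.3,"ty":-29.9,"tz":0,"roll":0},{"tx":-23.3,"ty":-29.9,"tz":0,"roll":0},{"tx":-23.3,"ty":-29.9,"tz":0,"roll":0},{"tx":-23.3,"ty":-29.9,"tz":0,"roll":0},{"tx":-23.3,"ty":-29.9,"tz":0,"roll":0},{"tx":-23.3,"ty":-29.9,"tz":0,"roll":0},{"tx":-23.3,"ty":-29.9,"tz":0,"roll":0}]'
cat > o.py <<'E'
import sys
from h import *
from scipy.spatial.transform import Rotation as R
o=ctrl.get_obs();M=R.from_rotvec(o["tool_rot"]).as_matrix()
t=np.array(list(map(float,sys.argv[1:4])))
print(o["t"],o["tool_pos"].round(4),"y ang",np.degrees(np.arctan2(M[1,1],M[0,1])).round(2),"to target mm, tool axes",(M.T@(t-o["tool_pos"])*1000).round(1),"F",o["contact_force"].round(1),"T",o["wrist_torque"].round(2))
E
python3 o.py .4896 -.2853 .048
```

```text
t: 2.1
tool_pos: [0.4907, -0.2854, 0.2306]
tool_rot: [-0.563, -3.09, -0.001]
contact_force: [-0.1, 0.4, 0.1]
opening: 0.0847
grip_force: 0.0
2.1 [ 0.4907 -0.2854  0.2306] y ang 69.36 to target mm, tool axes [  0.9  -0.4 182.6] F [-0.1  0.4  0.1] T [ 0.02 -0.   -0.  ]
```

```bash
python3 -m handwheel '[{"tx":1,"ty":-0.4,"tz":22,"roll":0},{"tx":0,"ty":0,"tz":22,"roll":0},{"tx":0,"ty":0,"tz":22,"roll":0},{"tx":0,"ty":0,"tz":22,"roll":0},{"tx":0,"ty":0,"tz":22,"roll":0},{"tx":0,"ty":0,"tz":22,"roll":0},{"tx":0,"ty":0,"tz":20,"roll":0},{"tx":0,"ty":0,"tz":15,"roll":0},{"tx":0,"ty":0,"tz":15,"roll":0},{"tx":0,"ty":0,"tz":0,"roll":0}]' && python3 -m handwheel '[{"tx":0,"ty":0,"tz":0,"roll":0},{"tx":0,"ty":0,"tz":0,"roll":0},{"tx":0,"ty":0,"tz":0,"roll":0},{"tx":0,"ty":0,"tz":0,"roll":0},{"tx":0,"ty":0,"tz":0,"roll":0},{"tx":0,"ty":0,"tz":0,"roll":0},{"tx":0,"ty":0,"tz":0,"roll":0},{"tx":0,"ty":0,"tz":0,"roll":0},{"tx":0,"ty":0,"tz":0,"roll":0},{"tx":0,"ty":0,"tz":0,"roll":0}]' 58 20; python3 o.py .4896 -.2853 .048
```

```text
t: 2.93
tool_pos: [0.4871, -0.2816, 0.0451]
tool_rot: [-0.561, -3.084, -0.006]
contact_force: [-1.0, 0.3, -0.9]
opening: 0.0846
grip_force: 0.0
t: 3.77
tool_pos: [0.4908, -0.2846, 0.051]
tool_rot: [0.562, 3.088, -0.003]
contact_force: [0.5, -2.8, 4.9]
opening: 0.0611
grip_force: 23.6
3.7667 [ 0.4908 -0.2846  0.051 ] y ang 69.38 to target mm, tool axes [ 0.9 -1.1  3. ] F [ 0.5 -2.8  4.9] T [-0.37  0.06 -0.05]
```

Opening is 61 to 62 mm, which matches the cup. Now I open, roll +90°, and regrip firmly.

```bash
python3 -m handwheel '[{"tx":0,"ty":0,"tz":0,"roll":0},{"tx":0,"ty":0,"tz":0,"roll":0},{"tx":0,"ty":0,"tz":0,"roll":0},{"tx":0,"ty":0,"tz":0,"roll":0},{"tx":0,"ty":0,"tz":0,"roll":0},{"tx":0,"ty":0,"tz":0,"roll":0}]' 85 && python3 -m handwheel '[{"tx":0,"ty":0,"tz":0,"roll":0.12},{"tx":0,"ty":0,"tz":0,"roll":0.12},{"tx":0,"ty":0,"tz":0,"roll":0.12},{"tx":0,"ty":0,"tz":0,"roll":0.12},{"tx":0,"ty":0,"tz":0,"roll":0.12},{"tx":0,"ty":0,"tz":0,"roll":0.12},{"tx":0,"ty":0,"tz":0,"roll":0.12},{"tx":0,"ty":0,"tz":0,"roll":0.12},{"tx":0,"ty":0,"tz":0,"roll":0.12},{"tx":0,"ty":0,"tz":0,"roll":0.12},{"tx":0,"ty":0,"tz":0,"roll":0.12},{"tx":0,"ty":0,"tz":0,"roll":0.12}]' && python3 -m handwheel '[{"tx":0,"ty":0,"tz":0,"roll":0.12},{"tx":0,"ty":0,"tz":0,"roll":0.01},{"tx":0,"ty":0,"tz":0,"roll":0},{"tx":0,"ty":0,"tz":0,"roll":0}]' && python3 o.py .4896 -.2853 .048 && python3 -m handwheel '[{"tx":0,"ty":0,"tz":0,"roll":0},{"tx":0,"ty":0,"tz":0,"roll":0},{"tx":0,"ty":0,"tz":0,"roll":0},{"tx":0,"ty":0,"tz":0,"roll":0},{"tx":0,"ty":0,"tz":0,"roll":0},{"tx":0,"ty":0,"tz":0,"roll":0},{"tx":0,"ty":0,"tz":0,"roll":0},{"tx":0,"ty":0,"tz":0,"roll":0},{"tx":0,"ty":0,"tz":0,"roll":0},{"tx":0,"ty":0,"tz":0,"roll":0}]' 56 60; python3 o.py .4896 -.2853 .048
```

```text
t: 4.27
tool_pos: [0.4895, -0.2833, 0.0489]
tool_rot: [-0.562, -3.09, -0.001]
contact_force: [-0.0, 0.2, 0.1]
opening: 0.0848
grip_force: 0.0
t: 5.27
tool_pos: [0.4896, -0.2835, 0.0492]
tool_rot: [-2.466, -1.946, -0.0]
contact_force: [0.3, 0.6, 0.3]
opening: 0.0851
grip_force: 0.0
t: 5.6
tool_pos: [0.4896, -0.2835, 0.0492]
tool_rot: [-2.58, -1.792, 0.0]
contact_force: [-1.0, 0.1, 0.4]
opening: 0.0849
grip_force: 0.0
5.6 [ 0.4896 -0.2835  0.0492] y ang -20.43 to target mm, tool axes [-1.7  0.6  1.2] F [-1.   0.1  0.4] T [-0.03 -0.01  0.01]
t: 6.43
tool_pos: [0.49, -0.2838, 0.0497]
tool_rot: [2.582, 1.789, 0.001]
contact_force: [2.7, -0.4, 2.0]
opening: 0.0604
grip_force: 65.9
6.4333 [ 0.49   -0.2838  0.0497] y ang -20.57 to target mm, tool axes [-1.5  0.1  1.7] F [ 2.7 -0.4  2. ] T [-0.1  -0.17  0.05]
```

```bash
python3 -m handwheel '[{"tx":0,"ty":0,"tz":-8,"roll":0},{"tx":0,"ty":0,"tz":-15,"roll":0},{"tx":0,"ty":0,"tz":-22,"roll":0},{"tx":0,"ty":0,"tz":-25,"roll":0},{"tx":0,"ty":0,"tz":-25,"roll":0},{"tx":0,"ty":0,"tz":-25,"roll":0},{"tx":0,"ty":0,"tz":-25,"roll":0},{"tx":0,"ty":0,"tz":-20,"roll":0},{"tx":0,"ty":0,"tz":-15,"roll":0},{"tx":0,"ty":0,"tz":0,"roll":0},{"tx":0,"ty":0,"tz":0,"roll":0},{"tx":0,"ty":0,"tz":0,"roll":0}]'; python3 o.py .547 .160 .23
```

```text
t: 7.43
tool_pos: [0.4885, -0.2828, 0.2268]
tool_rot: [-2.579, -1.787, 0.002]
contact_force: [0.4, 0.5, -4.4]
opening: 0.0601
grip_force: 66.0
7.4333 [ 0.4885 -0.2828  0.2268] y ang -20.57 to target mm, tool axes [ 435.1 -100.9   -2.2] F [ 0.4  0.5 -4.4] T [0.   0.06 0.04]
```

```bash
python3 -m handwheel '[{"tx":10,"ty":-2,"tz":0,"roll":0},{"tx":20,"ty":-5,"tz":0,"roll":0},{"tx":30,"ty":-7,"tz":0,"roll":0},{"tx":30,"ty":-7,"tz":0,"roll":0},{"tx":30,"ty":-7,"tz":0,"roll":0},{"tx":30,"ty":-7,"tz":0,"roll":0},{"tx":30,"ty":-7,"tz":0,"roll":0},{"tx":30,"ty":-7,"tz":0,"roll":0},{"tx":30,"ty":-7,"tz":0,"roll":0},{"tx":30,"ty":-7,"tz":0,"roll":0},{"tx":30,"ty":-7,"tz":0,"roll":0},{"tx":30,"ty":-7,"tz":0,"roll":0}]' && python3 -m handwheel '[{"tx":30,"ty":-7,"tz":0,"roll":0},{"tx":30,"ty":-7,"tz":0,"roll":0},{"tx":28,"ty":-6,"tz":0,"roll":0},{"tx":17,"ty":-4,"tz":0,"roll":0},{"tx":0,"ty":0,"tz":0,"roll":-0.1},{"tx":0,"ty":0,"tz":0,"roll":-0.1},{"tx":0,"ty":0,"tz":0,"roll":-0.1},{"tx":0,"ty":0,"tz":0,"roll":-0.1},{"tx":0,"ty":0,"tz":0,"roll":-0.1},{"tx":0,"ty":0,"tz":0,"roll":-0.1},{"tx":0,"ty":0,"tz":0,"roll":-0.034},{"tx":0,"ty":0,"tz":0,"roll":0}]'; python3 o.py .547 .160 .23
python3 - <<'E'
from h import *
f=lambda i,u,v,s,k:cv2.resize(i[max(v-s//2,0):v+s//2,u-s//2:u+s//2],(k,k),interpolation=cv2.INTER_CUBIC)
for n in("scene","top"):
    p,d=optics.get_image(n);cv2.imwrite(f"pics/{n}1.png",p[:,:,::-1]);np.save(f"{n}1.npy",d)
o=ctrl.get_obs()["tool_pos"];print([px(n,o) for n in("scene","top")])
b=cv2.imread("pics/scene1.png");cv2.imwrite("pics/c3.png",cv2.convertScaleAbs(f(b,290,160,80,560),alpha=1.6,beta=10))
E
```

```text
t: 8.43
tool_pos: [0.5322, 0.0547, 0.2274]
tool_rot: [-2.58, -1.788, 0.004]
contact_force: [0.7, 0.4, -3.8]
opening: 0.0607
grip_force: 66.0
t: 9.43
tool_pos: [0.5466, 0.1596, 0.2272]
tool_rot: [-1.893, -2.504, 0.004]
contact_force: [0.3, 0.1, -3.9]
opening: 0.0604
grip_force: 66.0
9.4333 [0.5466 0.1596 0.2272] y ang 15.8 to target mm, tool axes [ 0.3  0.5 -2.8] F [ 0.3  0.1 -3.9] T [ 0.01 -0.03 -0.02]
[array([294.11467373, 132.46433487]), array([203.49658124, 205.37139264])]
```

View pics/c3.png

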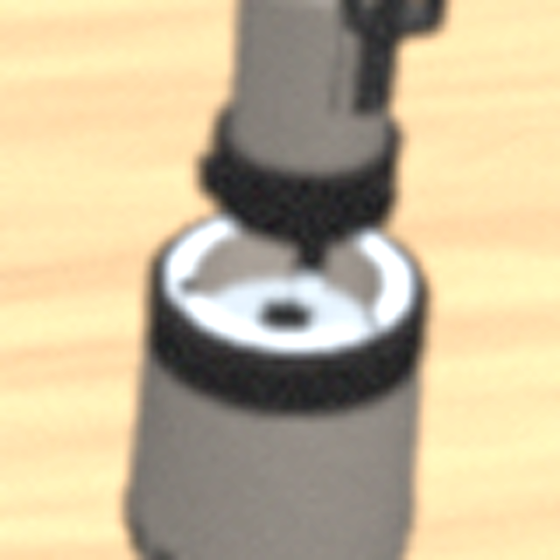

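```bash
python3 - <<'E'
from h import *
o=ctrl.get_obs()["tool_pos"]; z0=o[2]-.0495
cr=lambda p:((px("scene",p)-[250,120]+.5)*7-.5).round(1)
for a in(-100,-95,-90,-85,-80):
    e=np.array([np.cos(np.radians(a)),np.sin(np.radians(a)),0]);print(a,"lug outer end top/bot",cr(o*[1,1,0]+[0,0,z0+.024]+.043*e),cr(o*[1,1,0]+[0,0,z0+.012]+.043*e),"slot",cr(np.array([.547,.160,.14])+.0455*e),cr(np.array([.547,.160,.14])+.039*e))
# silhouettes of collar: extreme columns at z of collar
T=np.linspace(0,2*np.pi,721)
C=lambda c,z,r:np.array([cr(np.array([c[0]+r*np.cos(t),c[1]+r*np.sin(t),z])) for t in T])
for nm,c,z,r in(("collar top",o,z0+.032,.037),("collar bottom",o,z0+.002,.037),("body",o,z0+.07,.031),("rim ring",[.547,.16],.140,.058)):
    q=C(c,z,r);print(nm,q.min(0),q.max(0))
E
```

```text
-100 lug outer end top/bot [197.  147.4] [195.4 173.7] slot [184.2 279.9] [200.2 279.9]
-95 lug outer end top/bot [198.  152.5] [196.5 178.8] slot [185.2 285.4] [201.1 284.6]
-90 lug outer end top/bot [200.  157.5] [198.4 183.8] slot [187.1 290.9] [202.8 289.3]
-85 lug outer end top/bot [202.7 162.4] [201.1 188.8] slot [189.9 296.3] [205.2 293.9]
-80 lug outer end top/bot [206.3 167.3] [204.6 193.7] slot [193.5 301.6] [208.3 298.5]
collar top [213.2  81.9] [403.9 180.1]
collar bottom [209.  146.6] [396.3 246.7]
body [234.4   3.9] [397.9  84.1]
rim ring [153.2 202.8] [440.  363.3]
```

```bash
cat > fit.py <<'E'
from h import *
from scipy.optimize import least_squares
def fitc(P,c0,z0,z1,rf,lim):
    q=P.reshape(-1,3);q=q[(q[:,2]>z0)&(q[:,2]<z1)&(np.linalg.norm(q[:,:2]-c0,axis=1)<lim)]
    f=lambda p:np.linalg.norm(q[:,:2]-p[:2],axis=1)-rf(q[:,2])
    r=least_squares(f,c0,loss="soft_l1",f_scale=.001);g=lambda p:np.linalg.norm(q[:,:2]-p[:2],axis=1)-rf(q[:,2])-p[2]
    r2=least_squares(g,[*c0,0],loss="soft_l1",f_scale=.001)
    return len(q),r.x.round(4),np.std(r.fun).round(4),"free r",r2.x.round(4)
if __name__=="__main__":
    P0=cloud("scene",np.load("scene0.npy"));P=cloud("scene",np.load("scene1.npy"))
    gr=lambda z:.062-.004*z/.14
    for X in(P0,P): print("grinder",fitc(X,[.547,.16],.03,.095,gr,.075),"ring",fitc(X,[.547,.16],.11,.134,gr,.062))
    o=ctrl.get_obs()["tool_pos"];z=o[2]-.0495
    print(o,"body",fitc(P,o[:2],z+.04,z+.075,lambda z:.031+0*z,.038),"collar",fitc(P,o[:2],z+.004,z+.028,lambda z:.037+0*z,.041))
    print("cup0 body",fitc(P0,[.4896,-.285],.04,.095,lambda z:.031+0*z,.038))
    # rim ellipse by brightness, scene0 -> plane z=.14
    for n,u,v in(("top",209,205),("scene",290,165)):
        im=cv2.imread(f"pics/{n}0.png").astype(int);
        for th in (150,170,190):
            m=(im[:,:,0]>th).astype(np.uint8)  # blue channel separates wood
            m[:v-30]=0;m[v+30:]=0;m[:,:u-30]=0;m[:,u+30:]=0
            k,_=cv2.findContours(m,cv2.RETR_EXTERNAL,cv2.CHAIN_APPROX_NONE)
            k=cv2.convexHull(max(k,key=len))[:,0]
            W=np.array([w(n,a,b,.14)[:2] for a,b in k]);c,r=cv2.minEnclosingCircle((W*1000).astype(np.float32))
            r3=least_squares(lambda p:np.linalg.norm(W-p[:2],axis=1)-p[2],[.547,.16,.05]);print(n,th,len(k),r3.x.round(4),np.std(r3.fun).round(4))
E
python3 fit.py
```

```text
grinder (757, array([0.5447, 0.1569]), np.float64(0.0013), 'free r', array([ 5.449e-01,  1.569e-01, -2.000e-04])) ring (578, array([0.5631, 0.1647]), np.float64(0.0116), 'free r', array([ 0.5559,  0.153 , -0.0106]))
grinder (747, array([0.5448, 0.1568]), np.float64(0.0013), 'free r', array([ 5.449e-01,  1.568e-01, -1.000e-04])) ring (565, array([0.5462, 0.1566]), np.float64(0.0141), 'free r', array([ 0.5561,  0.1531, -0.0111]))
[0.54701386 0.1594855  0.22780725] body (216, array([0.5468, 0.1592]), np.float64(0.0019), 'free r', array([0.546 , 0.1598, 0.0009])) collar (191, array([0.5462, 0.1586]), np.float64(0.0018), 'free r', array([0.5452, 0.159 , 0.0009]))
cup0 body (336, array([ 0.4852, -0.2901]), np.float64(0.0014), 'free r', array([ 0.4861, -0.29  , -0.0007]))
top 150 1 [0.545  0.1627 0.0467] 0.0Traceback (most recent call last):
  File "fit.py", line 23, in <module>
    k=cv2.convexHull(max(k,key=len))[:,0]
                     ~~~^^^^^^^^^^^
ValueError: max() iterable argument is empty
```

```bash
python3 - <<'E'
from h import *
from scipy.optimize import least_squares
# radial edge search: project circles of radius r at z=.14 into the image, find bright->dark crossing (blue channel)
for n in("top","scene"):
    im=cv2.imread(f"pics/{n}0.png")[:,:,0].astype(np.float32)
    c0=np.array([.547,.159]);
    for it in range(3):
        E=[]
        for t in np.linspace(0,2*np.pi,120,endpoint=False):
            rs=np.arange(.040,.062,.0005);u=np.array([px(n,np.array([c0[0]+r*np.cos(t),c0[1]+r*np.sin(t),.14])) for r in rs]).astype(np.float32)
            v=cv2.remap(im,u[:,0][None],u[:,1][None],cv2.INTER_LINEAR)[0]
            i=np.argmin(np.diff(cv2.GaussianBlur(v[None],(7,1),0)[0]));E.append(c0+rs[i]*np.array([np.cos(t),np.sin(t)]))
        E=np.array(E);r=least_squares(lambda p:np.linalg.norm(E-p[:2],axis=1)-p[2],[*c0,.05],loss="soft_l1",f_scale=.001);c0=r.x[:2]
    print(n,r.x.round(4),np.std(r.fun).round(4))
    if n=="top":
        # slot darkness profile vs angle at r .041-.045
        a=np.radians(np.arange(-180,180,1.))
        S=np.mean([[cv2.remap(im,*[np.array([[k]],np.float32) for k in px(n,np.array([c0[0]+r*np.cos(t),c0[1]+r*np.sin(t),.14]))],cv2.INTER_LINEAR)[0,0] for t in a] for r in(.041,.043,.045)],0)
        for k in(30,-90,150):
            s=np.abs((np.degrees(a)-k+180)%360-180)<18;wt=np.clip(np.median(S)-S[s]-10,0,None);d=(np.degrees(a[s])-k+180)%360-180
            print(k,k+(wt*d).sum()/wt.sum(), S[s].min(),np.median(S))
E
```

```text
Traceback (most recent call last):
  File "h.py", line 9, in px
    c=optics.camera_params(n);T=np.linalg.inv(c["extrinsics"]);q=c["mtx"]@(T[:3,:3]@p+T[:3,3]);return q[:2]/q[2]
ValueError: time passes only in moves, steps and waits
```

```bash
cat > e.py <<'E'
import h
from h import *
C={n:optics.camera_params(n) for n in("top","scene")}
h.optics=type("O",(),{"camera_params":staticmethod(lambda n:C[n])})
from scipy.optimize import least_squares
for n in("top","scene"):
    im=cv2.imread(f"pics/{n}0.png")[:,:,0].astype(np.float32)
    S=lambda r,t:cv2.remap(im,*[x[None].astype(np.float32) for x in np.array([px(n,np.array([c0[0]+a*np.cos(b),c0[1]+a*np.sin(b),.14])) for a,b in np.broadcast(r,t)]).T],cv2.INTER_LINEAR)[0]
    c0=np.array([.547,.159]);rs=np.arange(.040,.062,.0005)
    for it in range(3):
        T=np.linspace(0,2*np.pi,90,endpoint=False)
        E=np.array([c0+rs[np.argmin(np.diff(cv2.GaussianBlur(S(rs,t)[None],(7,1),0)[0]))]*np.array([np.cos(t),np.sin(t)]) for t in T])
        r=least_squares(lambda p:np.linalg.norm(E-p[:2],axis=1)-p[2],[*c0,.05],loss="soft_l1",f_scale=.001);c0=r.x[:2]
    print(n,r.x.round(4),np.std(r.fun).round(4))
    for k in(30,-90,150):
        d=np.arange(-18,19,1.);v=np.mean([S(q,np.radians(k+d)) for q in(.041,.043,.045)],0)
        wt=np.clip(np.percentile(v,80)-v-8,0,None);print(k,k+(wt*d).sum()/wt.sum(),v.min(),v.max())
E
python3 e.py
```

```text
top [0.5468 0.1594 0.0498] 0.0005
30 29.531714885052697 51.721355 141.97168
-90 -90.99136733707506 71.493164 146.57129
150 148.97647394851728 50.13737 142.08562
scene [0.5452 0.1574 0.0502] 0.001
30 33.54511606086625 125.80892 170.91536
-90 -91.20209240451537 100.64127 170.46289
150 150.195873615387 82.84701 157.49023
```

```bash
python3 o.py .5462 .1586 .193; python3 -m handwheel '[{"tx":-1,"ty":-1,"tz":8,"roll":0},{"tx":0,"ty":0,"tz":10,"roll":0.008},{"tx":0,"ty":0,"tz":8,"roll":0},{"tx":0,"ty":0,"tz":5,"roll":0},{"tx":0,"ty":0,"tz":3,"roll":0},{"tx":0,"ty":0,"tz":0,"roll":0},{"tx":0,"ty":0,"tz":0,"roll":0},{"tx":0,"ty":0,"tz":0,"roll":0}]' ; python3 o.py .5462 .1586 .193
```

```text
9.5333 [0.547  0.1595 0.2278] y ang 15.72 to target mm, tool axes [-0.6 -0.9 34.8] F [ 0.4 -0.4 -4.9] T [ 0.03 -0.01  0.02]
t: 10.2
tool_pos: [0.5476, 0.158, 0.1959]
tool_rot: [1.906, 2.497, 0.001]
contact_force: [-0.1, 0.4, -3.6]
opening: 0.0604
grip_force: 66.0
10.2 [0.5476 0.158  0.1959] y ang 15.29 to target mm, tool axes [ 1.  -1.2  2.9] F [-0.1  0.4 -3.6] T [ 0.06 -0.03 -0.  ]
```

```bash
python3 -m handwheel '[{"tx":0,"ty":0,"tz":0,"roll":0},{"tx":0,"ty":0,"tz":0,"roll":0},{"tx":0,"ty":0,"tz":0,"roll":0}]'; python3 o.py .5462 .1586 .193;python3 -m handwheel '[{"tx":0,"ty":0,"tz":0,"roll":0}]';python3 o.py .5462 .1586 .193
```

```text
t: 10.45
tool_pos: [0.5475, 0.158, 0.1958]
tool_rot: [1.906, 2.497, 0.001]
contact_force: [0.6, -0.7, -4.2]
opening: 0.0607
grip_force: 66.0
10.45 [0.5475 0.158  0.1958] y ang 15.3 to target mm, tool axes [ 1.  -1.1  2.8] F [ 0.6 -0.7 -4.2] T [-0.    0.04  0.04]
t: 10.53
tool_pos: [0.5474, 0.1579, 0.1956]
tool_rot: [1.906, 2.497, 0.001]
contact_force: [-0.5, 1.0, -4.3]
opening: 0.0605
grip_force: 66.0
10.5333 [0.5474 0.1579 0.1956] y ang 15.29 to target mm, tool axes [ 1.  -1.   2.6] F [-0.5  1.  -4.3] T [-0.    0.02 -0.05]
```

```bash
python3 -m handwheel '[{"tx":1,"ty":-1,"tz":3,"roll":0},{"tx":0,"ty":0,"tz":3,"roll":0},{"tx":0,"ty":0,"tz":2,"roll":0},{"tx":0,"ty":0,"tz":2,"roll":0},{"tx":0,"ty":0,"tz":0,"roll":0},{"tx":0,"ty":0,"tz":0,"roll":0},{"tx":0,"ty":0,"tz":0,"roll":0}]' ; python3 o.py .5462 .1586 .1695
```

```text
t: 11.12
tool_pos: [0.5461, 0.1586, 0.1853]
tool_rot: [1.906, 2.497, 0.0]
contact_force: [0.1, -0.9, -3.1]
opening: 0.0607
grip_force: 66.0
11.1167 [0.5461 0.1586 0.1853] y ang 15.3 to target mm, tool axes [-0.   0.1 15.8] F [ 0.1 -0.9 -3.1] T [ 0.01 -0.02 -0.03]
```

```bash
python3 -m handwheel '[{"tx":0,"ty":0,"tz":2,"roll":0},{"tx":0,"ty":0,"tz":2,"roll":0},{"tx":0,"ty":0,"tz":2,"roll":0},{"tx":0,"ty":0,"tz":0,"roll":0},{"tx":0,"ty":0,"tz":0,"roll":0}]' ; python3 o.py .5462 .1586 .1695;  python3 -m handwheel '[{"tx":0,"ty":0,"tz":2,"roll":0},{"tx":0,"ty":0,"tz":0,"roll":0},{"tx":0,"ty":0,"tz":0,"roll":0}]' ; python3 o.py .5462 .1586 .1695
```

```text
t: 11.53
tool_pos: [0.5459, 0.1586, 0.179]
tool_rot: [-1.906, -2.497, 0.001]
contact_force: [0.2, 0.1, -2.9]
opening: 0.0609
grip_force: 66.0
11.5333 [0.5459 0.1586 0.179 ] y ang 15.29 to target mm, tool axes [-0.1  0.3  9.5] F [ 0.2  0.1 -2.9] T [-0.04  0.04  0.02]
t: 11.78
tool_pos: [0.5458, 0.1585, 0.1773]
tool_rot: [-1.906, -2.497, 0.001]
contact_force: [-1.7, -0.6, -2.9]
opening: 0.0606
grip_force: 66.2
11.7833 [0.5458 0.1585 0.1773] y ang 15.28 to target mm, tool axes [0.  0.4 7.8] F [-1.7 -0.6 -2.9] T [-0.19  0.34 -0.24]
```

The underside is past 8 mm with no axial force, so the lugs are in the slots. I keep going down.

```bash
python3 -m handwheel '[{"tx":0,"ty":0,"tz":2,"roll":0},{"tx":0,"ty":0,"tz":2,"roll":0},{"tx":0,"ty":0,"tz":2,"roll":0},{"tx":0,"ty":0,"tz":0,"roll":0},{"tx":0,"ty":0,"tz":0,"roll":0}]' ; python3 o.py .5462 .1586 .1635;  python3 -m handwheel '[{"tx":0,"ty":0,"tz":2,"roll":0},{"tx":0,"ty":0,"tz":1,"roll":0},{"tx":0,"ty":0,"tz":0,"roll":0},{"tx":0,"ty":0,"tz":0,"roll":0}]' ; python3 o.py .5462 .1586 .1635
```

```text
t: 12.2
tool_pos: [0.5455, 0.1581, 0.1715]
tool_rot: [-1.907, -2.496, 0.003]
contact_force: [-4.3, -3.1, 0.1]
opening: 0.06
grip_force: 66.8
12.2 [0.5455 0.1581 0.1715] y ang 15.23 to target mm, tool axes [0.3 0.8 8. ] F [-4.3 -3.1  0.1] T [-0.52  0.86 -0.57]
t: 12.53
tool_pos: [0.5455, 0.1581, 0.1695]
tool_rot: [-1.907, -2.496, 0.003]
contact_force: [-5.7, -3.5, 4.6]
opening: 0.0603
grip_force: 67.1
12.5333 [0.5455 0.1581 0.1695] y ang 15.22 to target mm, tool axes [0.3 0.8 6. ] F [-5.7 -3.5  4.6] T [-0.57  1.28 -0.59]
```

```bash
python3 -m handwheel '[{"tx":-0.3,"ty":-0.9,"tz":0,"roll":0.015},{"tx":0,"ty":0,"tz":2,"roll":0},{"tx":0,"ty":0,"tz":2,"roll":0},{"tx":0,"ty":0,"tz":0,"roll":0},{"tx":0,"ty":0,"tz":0,"roll":0}]' ; python3 o.py .5462 .1586 .1635;  python3 -m handwheel '[{"tx":0,"ty":0,"tz":2,"roll":0},{"tx":0,"ty":0,"tz":0,"roll":0},{"tx":0,"ty":0,"tz":0,"roll":0}]' ; python3 o.py .5462 .1586 .1635
```

```text
t: 12.95
tool_pos: [0.5458, 0.1581, 0.1652]
tool_rot: [1.924, 2.482, 0.001]
contact_force: [-2.5, -1.6, 5.3]
opening: 0.0605
grip_force: 66.9
12.95 [0.5458 0.1581 0.1652] y ang 14.44 to target mm, tool axes [0.4 0.5 1.7] F [-2.5 -1.6  5.3] T [-0.27  0.72 -0.17]
t: 13.2
tool_pos: [0.5458, 0.1581, 0.1634]
tool_rot: [1.924, 2.482, 0.001]
contact_force: [-3.2, -1.3, 6.8]
opening: 0.0609
grip_force: 67.1
13.2 [0.5458 0.1581 0.1634] y ang 14.43 to target mm, tool axes [ 0.4  0.5 -0.1] F [-3.2 -1.3  6.8] T [-0.32  0.8  -0.31]
```

```bash
python3 -m handwheel '[{"tx":0,"ty":0,"tz":1.5,"roll":0},{"tx":0,"ty":0,"tz":0,"roll":0},{"tx":0,"ty":0,"tz":0,"roll":0}]' ; python3 o.py .5462 .1586 .1615;  python3 -m handwheel '[{"tx":0,"ty":0,"tz":1,"roll":0},{"tx":0,"ty":0,"tz":0,"roll":0},{"tx":0,"ty":0,"tz":0,"roll":0}]' ; python3 o.py .5462 .1586 .1615
```

```text
t: 13.45
tool_pos: [0.5458, 0.1581, 0.1623]
tool_rot: [1.924, 2.482, 0.001]
contact_force: [-4.6, -1.1, 8.2]
opening: 0.0607
grip_force: 67.2
13.45 [0.5458 0.1581 0.1623] y ang 14.43 to target mm, tool axes [0.4 0.5 0.8] F [-4.6 -1.1  8.2] T [-0.31  0.98 -0.29]
t: 13.7
tool_pos: [0.5458, 0.1581, 0.1616]
tool_rot: [1.924, 2.482, 0.001]
contact_force: [-5.3, -2.0, 8.7]
opening: 0.0604
grip_force: 67.4
13.7 [0.5458 0.1581 0.1616] y ang 14.43 to target mm, tool axes [0.4 0.5 0.1] F [-5.3 -2.   8.7] T [-0.38  1.11 -0.3 ]
```

```bash
python3 -m handwheel '[{"tx":0,"ty":0,"tz":0.5,"roll":0},{"tx":0,"ty":0,"tz":0,"roll":0},{"tx":0,"ty":0,"tz":0,"roll":0},{"tx":0,"ty":0,"tz":0,"roll":0},{"tx":0,"ty":0,"tz":0,"roll":0}]'; python3 - <<'E'
from fit import *
p,d=optics.get_image("scene");P=cloud("scene",d);o=ctrl.get_obs()["tool_pos"]
print(o,fitc(P,o[:2],.15,.19,lambda z:.031+0*z,.036))
b=p[120:200,250:330,::-1];cv2.imwrite("pics/end.png",cv2.resize(b,(480,480),interpolation=cv2.INTER_CUBIC))
E
```

```text
t: 14.12
tool_pos: [0.5458, 0.1582, 0.1616]
tool_rot: [1.924, 2.482, 0.001]
contact_force: [-6.8, -2.1, 10.2]
opening: 0.0606
grip_force: 67.6
[0.54585786 0.15812857 0.16164492] (206, array([0.5452, 0.1572]), np.float64(0.0016), 'free r', array([ 0.5453,  0.1572, -0.    ]))
```

View pics/end.png

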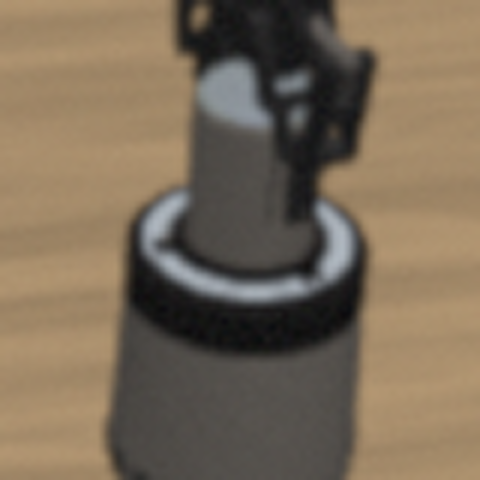

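The picture shows the cup upright and central in the socket. Its collar is sunk almost to the rim (about (250,260)) and the fingers are still holding it. I'm handing in.

```bash
python3 -c "
from station import ctrl
print(ctrl.finish_job())"
```

```text
the job is handed in; nothing more can be done
None
```

I handed the job in with the grinding cup in the socket, its lugs in the slots, pressed to about 28 mm below the rim and still gripped; the force and height readings put the switch well past 4 mm, but no verdict came back.

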